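# Shake the rivets out of the sieve and tip the buckles into the wooden box

## Robot

A 6-joint arm with a two-finger parallel gripper is mounted at the origin on the work surface. World frame = base frame: x ahead of the robot, y to its left, z up, the work surface at z = 0. Lengths are in mm, angles in rad, forces in N, time in s.
With the tool pointing down it reaches from about 350 to 875 mm from the base axis. Payload 4.2 kg.
Tool frame: the origin (TCP) lies midway between the tips of the shut fingers; the grasp point (between the pads) lies 19 mm behind it; z points along the fingers, y is the line along which they close (so a half turn about z gives the same grasp; the last joint's range is limited). The gripper opens to 85 mm and grips with 20 to 120 N. Pads are 22 mm wide; open, the fingers measure 114 mm over their backs; the gripper's body (76 mm by 85 mm) begins 54 mm behind the grasp point. The pads swing forward as they close: fully open they stand 13 mm farther back than shut.
Start: joints at [1.471, 0.385, 0.008, 0, -1.194, -0.259], TCP at [219.436, 585.19, 231.312] pointing down, gripper open.
Joint ranges: [-3.14, 3.14], [-1.21, 2.06], [-1.07, 1.41], [-3.16, 2.05], [-2.99, -0.16], [-3.1, 3.1]. Speed limits (rad/s): [2.79, 2.79, 3.14, 3.14, 3.14, 3.14].

## Interface

Orientations are given as a unit quaternion [x, y, z, w].
In Python, from bench import read_state, get_image, job_done gives the robot as it stands.
- The arm moves only by the tool servo_tool, never from a script. Its arguments are lists of equal length, an entry for each row: "rotation": the turn, a rotation vector about the world's x, y, z scaled (see below), a list of three; "slide": the shift along the world's x, y, z scaled (see below), a list of three; "grip": the opening, from -1 (shut) to 1 (fully open). In form: {"rotation": [[rx, ry, rz], ...], "slide": [[tx, ty, tz], ...], "grip": [grip, ...]}. A call has 1 to 8 rows; each row is the pose to reach, as a shift and turn from the pose commanded when the call began, turning the shorter way round; what a row does not reach only later rows make up. The controller multiplies each number of a shift by 0.2 m and each number of a turn by 360 degrees. A row lasts 1/8 s, in which the tool goes at most 62.5 mm and 10.7 degrees, less where a joint would pass 70% of its speed; a pose out of reach is approached as far as the arm can. A call with a number of a shift or a turn outside -1 to 1 is refused whole. A call with a gripper value outside its range is refused whole. The fingers move at their own pace and stop on an object; the grip force is fixed at half the most. Time passes only in rows, so rows that repeat a pose let the fingers close. It gives the time, the measured TCP pose, the force, the opening and the grip force at its end, in the units of the state.
- read_state(): the state, without advancing time (a new reading comes with each control period).
- get_image(name): name is "scene" or "top" or "wrist"; returns a dict with "image" (480x640x3 uint8, red, green, blue), "depth" (480x640 float32, mm along the optical axis (not along the pixel's ray), 0 where there is no reading), "camera_matrix" (3x3 intrinsics, pixels), "rvec" (rotation vector, rad) and "tvec" (3), from world to camera coordinates, as OpenCV has them; the wrist camera has in their place "hand_eye" (4x4, takes a point from camera to tool coordinates, whose origin is the TCP and whose axes are the flange's). Camera axes: x right, y down, z forward; pixel columns grow to the right and rows downward; lengths in mm; the calibration is good to about 2 mm. A picture is of the moment at which its call begins: read the wrist's pose just before it.
- job_done(): hands the job in; it is judged then, once.
The state is a dict: "clock": time; "joints": joint angles; "joint_vel": joint speeds; "joint_efforts": joint torques, N m; "position": TCP position; "ee_rot": TCP orientation; "contact_force": force on the tool from outside, world axes, zero at the start; "wrist_torque": the same for the moment, N m; "gripper_width": finger opening in mm; "grasp_force": force on a finger pad.
Only numpy, scipy, OpenCV 4.12 (cv2) and the standard library are available. Lean on these libraries where they do the work, as an engineer would, in place of code of your own. Each camera call takes 0.05 s, during which the arm holds its last target. There are 200 camera calls.

## Task

Lift the sieve off its pan by the wooden bar and shake or rock it above the pan until both small rivets have dropped through the rods into the pan, keeping the two buckles in the sieve. Then tip the buckles out over the sieve's open mouth into the low square wooden box, and set the empty sieve back flat on top of the pan and let go. Do not touch the buckles or rivets with the fingers.

Things in the scene. Friction and masses are not known exactly. Their poses are not given: they have to be found in the camera images.
- sieve: steel sieve tray, loose, 0.33 to 0.53 kg, its 4 mm side flanges (to y = +-97 mm) resting on the pan's rim. Origin: middle of underside; x to its back wall, z up. Inside 114 mm wide; x from -81 mm (open mouth, facing -x) to +93; side and back walls 40 high. Floor 10.5 mm above underside: lip rising at 10 degrees to the mouth (x -80 to -50), plain strip (to -5), then rods along x with 17 to 20 mm gaps to the back wall
- sieve_bar (a point): centre of the sieve's wooden carrying bar, 14 mm thick (x) by 22 high by 128 long (y), at x +10, z +85 mm from the sieve's origin, same axes; pinch it from above across its thickness. The polished floor lets parts slide at about 14 degrees: mouth up 20 to 30 degrees sends the rivets back on to the rods and stops the buckles at the back wall; mouth down 35 to 45 pours the buckles out
- pan: catch pan under the sieve, fixed: an open dark steel tray 240 mm (x) x 152 mm (y), 45 mm high, walls 4 mm; origin at the centre of its underside. The sieve's underside rests on its rim, at 45 mm, with the sieve's x along the pan's x or nearly, and can sit up to 20 mm off-centre sideways
- box: the low square wooden box, fixed and empty: 200 x 200 mm outside, 50 mm high, walls 8 mm, open on top; origin at the centre of its underside. It is the only wooden box; the tall narrow cardboard cartons and the round copper tin are other stock
- buckle_a: sandal buckle: a flat brass rectangular frame 52 x 42 mm, 5 mm thick, with a middle bar; it lies in the back of the sieve at the start and is too big for the gaps between the rods; origin at the centre of its underside, z its thickness
- buckle_b: the other sandal buckle: a flat brass rectangular frame 52 x 42 mm, 5 mm thick, with a middle bar; it lies in the back of the sieve at the start and is too big for the gaps between the rods; origin at the centre of its underside, z its thickness
- rivet_a: small brass rivet: flat round head 11 mm across and 4 mm thick with a 7 mm thick shank, 9 mm tall in all; it starts head down on the sieve's plain front strip; origin at the centre of the head's flat face, z along the shank
- rivet_b: the other small brass rivet: flat round head 11 mm across and 4 mm thick with a 7 mm thick shank, 9 mm tall in all; it starts head down on the sieve's plain front strip; origin at the centre of the head's flat face, z along the shank

How it is judged (in metres and radians):
On the way, in this order (a step that is already met when the one before it is completed fails the run):
1. both rivets lie in the pan while both buckles are still in the sieve, held above the pan (x of rivet_a in the frame of pan between -0.12 and 0.12 m and y of rivet_a in the frame of pan between -0.076 and 0.076 m and z of rivet_a in the frame of pan between -0.01 and 0.035 m and x of rivet_b in the frame of pan between -0.12 and 0.12 m and y of rivet_b in the frame of pan between -0.076 and 0.076 m and z of rivet_b in the frame of pan between -0.01 and 0.035 m and x of buckle_a in the frame of sieve between -0.095 and 0.095 m and y of buckle_a in the frame of sieve between -0.062 and 0.062 m and z of buckle_a in the frame of sieve between 0 and 0.05 m and x of buckle_b in the frame of sieve between -0.095 and 0.095 m and y of buckle_b in the frame of sieve between -0.062 and 0.062 m and z of buckle_b in the frame of sieve between 0 and 0.05 m and z of sieve in the frame of pan above 0.055 m), for 0.2 s.
2. both buckles lie in the wooden box, the rivets still in the pan (x of buckle_a in the frame of box between -0.1 and 0.1 m and y of buckle_a in the frame of box between -0.1 and 0.1 m and z of buckle_a in the frame of box between -0.01 and 0.05 m and x of buckle_b in the frame of box between -0.1 and 0.1 m and y of buckle_b in the frame of box between -0.1 and 0.1 m and z of buckle_b in the frame of box between -0.01 and 0.05 m and x of rivet_a in the frame of pan between -0.12 and 0.12 m and y of rivet_a in the frame of pan between -0.076 and 0.076 m and z of rivet_a in the frame of pan between -0.01 and 0.035 m and x of rivet_b in the frame of pan between -0.12 and 0.12 m and y of rivet_b in the frame of pan between -0.076 and 0.076 m and z of rivet_b in the frame of pan between -0.01 and 0.035 m), for 0.2 s.
At the end, for the whole second after the job is handed in: Both rivets lie in the pan and both buckles in the wooden box (inside the walls and below the rim); the sieve rests on the pan's rim, its centre within 60 mm of the pan's, level within 10 degrees; buckles and sieve at rest (all of step 2 and horizontal distance between sieve and pan below 0.06 m and z of sieve in the frame of pan between 0.035 and 0.06 m and angle between sieve's own z axis and vertical below 0.17 rad and linear speed of each of buckle_a, buckle_b, sieve below 0.03 m/s); the robot touches nothing.
It fails at once if a finger touches a buckle or a rivet (contact force between the fingers and buckle_a above 0.5 N or contact force between the fingers and buckle_b above 0.5 N or contact force between the fingers and rivet_a above 0.5 N or contact force between the fingers and rivet_b above 0.5 N).
It also fails if it takes over 64 s, if anything falls off the work surface, if the arm or the gripper's body presses on something with over 40 N, if the wrist force passes 120 N, or if a joint passes its speed limit or range.

## Working session

There is one attempt and no reset: what is moved stays moved. The work goes in short steps, Python scripts to look and compute and a tool call to move; the robot and the scene stay as the last step left them, time stands still between calls to the robot, and variables do not carry over. Pictures are saved under pics/ and viewed, at most 10 in all, crops included, and the job is handed in when it is done.

Besides the shell and the picture viewer there is one more tool, called after "Call:" as name(argument=value, ...) on one line, values as JSON. servo_tool: Moves the arm, as the interface text tells. Shifts and turns lie within -1 to 1; 1 stands for 0.2 m of shift or 360 degrees of turn. Its arguments: {"type":"object","properties":{"rotation":{"type":"array","items":{"type":"array","items":{"type":"number","minimum":-1,"maximum":1}}},"slide":{"type":"array","items":{"type":"array","items":{"type":"number","minimum":-1,"maximum":1}}},"grip":{"type":"array","items":{"type":"number"}}},"required":["rotation","slide","grip"]}

```bash
mkdir -p pics
cat > h.py <<'E'
import numpy as np, cv2
from bench import *
def world(d,u,v,z=None):
    K=np.array(d["camera_matrix"]);R,_=cv2.Rodrigues(np.array(d["rvec"],float));t=np.array(d["tvec"],float).ravel()
    r=np.linalg.inv(K)@[u,v,1]
    if z is None: return R.T@(r*d["depth"][int(v),int(u)]-t)
    o=-R.T@t; w=R.T@r; return o+w*(z-o[2])/w[2]
def cloud(d):
    K=np.array(d["camera_matrix"]);R,_=cv2.Rodrigues(np.array(d["rvec"],float));t=np.array(d["tvec"],float).ravel()
    v,u=np.mgrid[0:480,0:640];D=d["depth"]
    p=np.stack([(u-K[0,2])/K[0,0]*D,(v-K[1,2])/K[1,1]*D,D],-1)
    return (p-t)@R
E
python3 - <<'E'
from h import *
import pickle
for n in("scene","top"):
    d=get_image(n);pickle.dump(d,open(n+".pkl","wb"));cv2.imwrite(f"pics/{n}0.png",d["image"][:,:,::-1])
print(read_state())
E
```

```text
{'clock': 0.1, 'joints': array([ 1.47065521e+00,  3.85465036e-01,  6.74214846e-03, -4.08646757e-04,
       -1.19401601e+00, -2.58592801e-01]), 'joint_vel': array([-0.00082292,  0.00076402,  0.00395025,  0.00147254,  0.00212317,
       -0.00060883]), 'joint_efforts': array([-1.36098070e-04, -3.93319952e+01,  1.88928527e+01,  4.19792891e+00,
       -2.59940061e-03,  3.77264129e-06]), 'position': array([219.24150192, 584.71557056, 230.33576028]), 'ee_rot': array([ 9.83942900e-01, -1.78480786e-01, -1.12451581e-04,  9.83270465e-04]), 'contact_force': array([-0.0079995 ,  0.61788533, -0.02674597]), 'wrist_torque': array([ 0.00119399,  0.03245363, -0.02167836]), 'grasp_force': 0.0, 'gripper_width': 85.47142584488786}
```

View pics/top0.png

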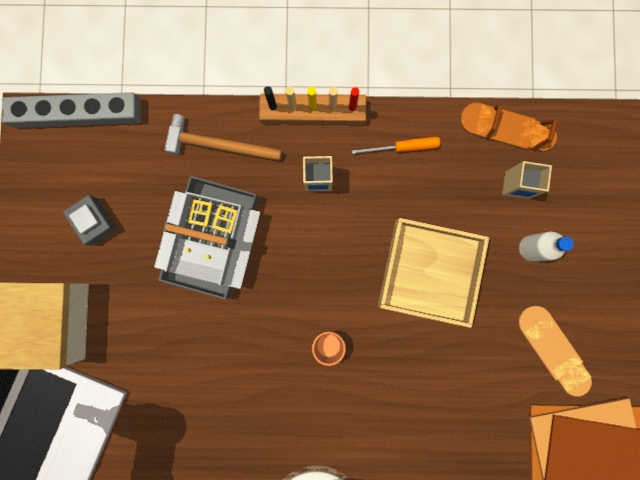

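View pics/scene0.png

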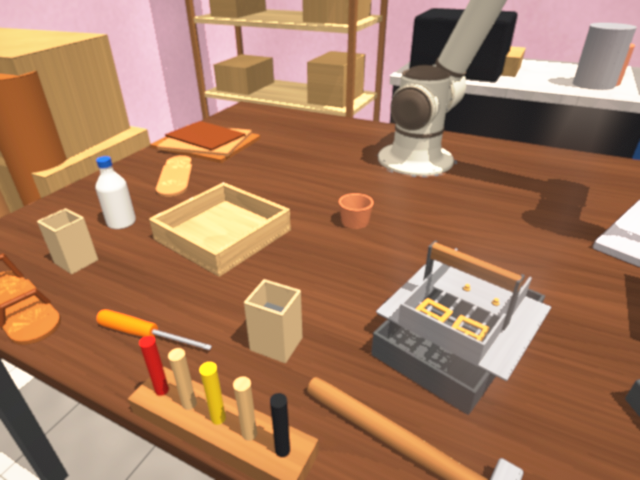

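Run:
```python
from h import *
import pickle
d=pickle.load(open("top.pkl","rb"));np.set_printoptions(precision=1,suppress=True)
P=cloud(d)
for n,u,v in [("bar",172,230),("bar",198,235),("bar",224,239),("carton",318,158),("tin",316,348),("hammer",175,135),("rack",290,105),("rivet",187,250),("rivet",208,257),("boxfloor",435,270),("cube",85,215)]:
    print(n,P[v,u],end=" ; ")
print()
for z,n,pts in [(141,"barends",[(166,228),(229,240)]),(45,"pan",[(191,178),(257,194),(226,298),(160,283)]),(50,"box",[(399,219),(489,235),(472,326),(380,308)])]:
    print(n,[world(d,u,v,z)[:2] for u,v in pts])
im=d["image"][160:320,130:290];cv2.imwrite("pics/c1.png",cv2.resize(im,(600,600),interpolation=cv2.INTER_CUBIC)[:,:,::-1])
# bar fit
m=(abs(P[...,2]-141)<7);m[:, :150]=0;m[:,245:]=0;m[:170]=0;m[300:]=0
q=P[m][:,:2].astype(np.float32);print(len(q),cv2.minAreaRect(q),P[m][:,2].mean())
```

```text
bar [616.  290.8 139.5] ; bar [606.7 239.2 138.9] ; bar [599.1 186.8 141.8] ; carton [776.8   4.8  89.1] ; tin [370.3   5.1  23.2] ; hammer [843.2 330.8  24.5] ; rack [903.   68.5  56.6] ; rivet [580.6 283.5  63.1] ; rivet [566.1 237.7  64.2] ; boxfloor [ 544.8 -260.6    7.8] ; cube [654.8 511.1  53.7] ; 
barends [array([619.6, 302.3]), array([597.3, 177.1])]
pan [array([740.6, 285.2]), array([706.6, 138.7]), array([478.3, 201.1]), array([509. , 345.6])]
box [array([ 654.2, -172.5]), array([ 621.5, -367.6]), array([ 425.4, -329. ]), array([ 461.3, -131.9])]
475 ((609.6512451171875, 243.42416381835938), (129.14019775390625, 19.755678176879883), 76.86070251464844) 139.86216896574732
```

View pics/c1.png

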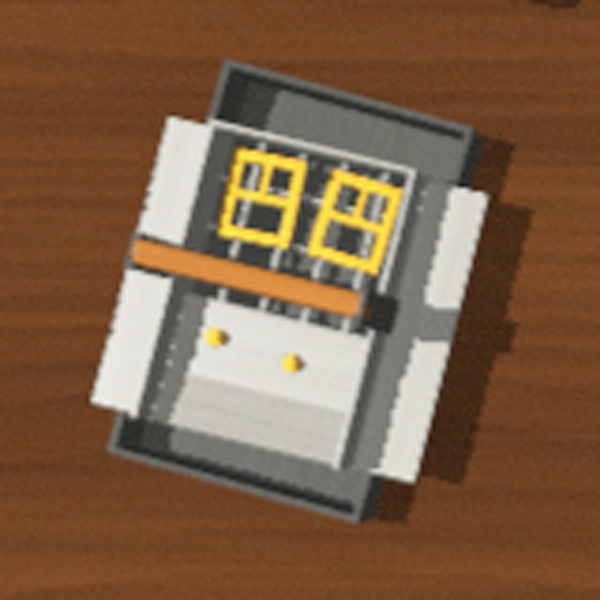

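Run:
```python
from h import *
import pickle
d=pickle.load(open("top.pkl","rb"));np.set_printoptions(precision=0,suppress=True)
P=cloud(d)
for v in range(280,480,30): print(v,[P[v,u] for u in (5,40,75,100,130,170,220)])
```

```text
280 [array([511., 717.,  -1.]), array([511., 637.,  -2.]), array([512., 555.,   2.]), array([513., 501.,  -3.]), array([514., 431.,   0.]), array([515., 333.,  19.]), array([518., 206.,  84.])]
310 [array([452., 640., 102.]), array([452., 569., 101.]), array([449., 527.,  47.]), array([445., 496.,  -0.]), array([446., 429.,  -3.]), array([447., 338.,  -1.]), array([448., 225.,  -3.])]
340 [array([391., 635., 104.]), array([392., 565., 101.]), array([385., 524.,  47.]), array([378., 493.,   1.]), array([379., 425.,   1.]), array([380., 336.,  -3.]), array([381., 222.,  -1.])]
370 [array([320., 668.,  52.]), array([313., 616.,  15.]), array([312., 544.,   5.]), array([311., 492.,  -4.]), array([313., 422.,   1.]), array([313., 333.,  -1.]), array([315., 221.,  -1.])]
400 [array([248., 687.,  20.]), array([249., 610.,  19.]), array([249., 534.,  17.]), array([251., 478.,  19.]), array([246., 421.,  -1.]), array([247., 332.,  -3.]), array([249., 219.,  -1.])]
430 [array([183., 685.,  17.]), array([185., 606.,  20.]), array([185., 531.,  17.]), array([186., 475.,  19.]), array([181., 417.,   1.]), array([182., 329.,  -1.]), array([184., 217.,   0.])]
460 [array([121., 679.,  21.]), array([120., 604.,  18.]), array([122., 528.,  18.]), array([115., 481.,   1.]), array([115., 416.,  -3.]), array([117., 327.,  -1.]), array([118., 216.,  -2.])]
```

Call:
servo_tool(rotation=[[0, 0, -0.03], [0, 0, -0.06], [0, 0, -0.09], [0, 0, -0.115], [0, 0, -0.115]], slide=[[0.25, -0.22, 0], [0.5, -0.44, 0], [0.75, -0.65, 0], [0.975, -0.86, 0], [0.975, -0.86, 0]], grip=[1, 1, 1, 1, 1])

```text
clock: 0.72
position: [416.4, 410.3, 230.8]
ee_rot: [0.856, -0.517, -0.0, 0.001]
contact_force: [0.4, -0.3, 1.2]
gripper_width: 85.2
grasp_force: 0.0
```

Call:
servo_tool(rotation=[[0, 0, -0.03], [0, 0, -0.06], [0, 0, -0.09], [0, 0, -0.114], [0, 0, -0.114], [0, 0, -0.114]], slide=[[0.25, -0.22, 0], [0.5, -0.44, 0], [0.75, -0.65, 0], [0.972, -0.858, 0], [0.972, -0.858, 0], [0.972, -0.858, 0]], grip=[1, 1, 1, 1, 1, 1])

```text
clock: 1.48
position: [608.6, 241.6, 230.5]
ee_rot: [-0.623, 0.782, 0.0, -0.001]
contact_force: [-0.9, 0.5, 0.5]
gripper_width: 85.4
grasp_force: 0.0
```

Run:
```python
from h import *
from scipy.spatial.transform import Rotation as Ro
s=read_state();d=get_image("wrist");cv2.imwrite("pics/w1.png",d["image"][:,:,::-1])
R=Ro.from_quat(s["ee_rot"]).as_matrix();T=np.array(d["hand_eye"]);K=np.array(d["camera_matrix"])
v,u=np.mgrid[0:480,0:640];D=d["depth"]
p=np.stack([(u-K[0,2])/K[0,0]*D,(v-K[1,2])/K[1,1]*D,D],-1)
P=(p@T[:3,:3].T+T[:3,3])@R.T+s["position"]
np.save("wP.npy",P)
print(s["position"],R,s["joints"],T[:3,3])
m=(abs(P[...,2]-141)<6)&(D>0)&(abs(P[...,0]-609)<60)&(abs(P[...,1]-241)<90)
q=P[m][:,:2].astype(np.float32);print(len(q),cv2.minAreaRect(q),np.median(P[m][:,2]))
```

```text
[608.63850864 241.63850031 230.51923012] [[-2.24544217e-01 -9.74463104e-01 -1.24667139e-03]
 [-9.74463716e-01  2.24544778e-01 -3.28673066e-04]
 [ 6.00213327e-04  1.14103440e-03 -9.99999169e-01]] [ 6.24227809e-01  4.36967936e-01  8.82437929e-02 -4.91324330e-04
 -1.22327589e+00 -8.50535870e-01] [ 7.75663705e+01  7.00885008e-02 -1.40918306e+02]
3991 ((608.8702392578125, 244.8587188720703), (128.5448455810547, 19.80318260192871), 76.7755355834961) 139.25513786316765
```

View pics/w1.png

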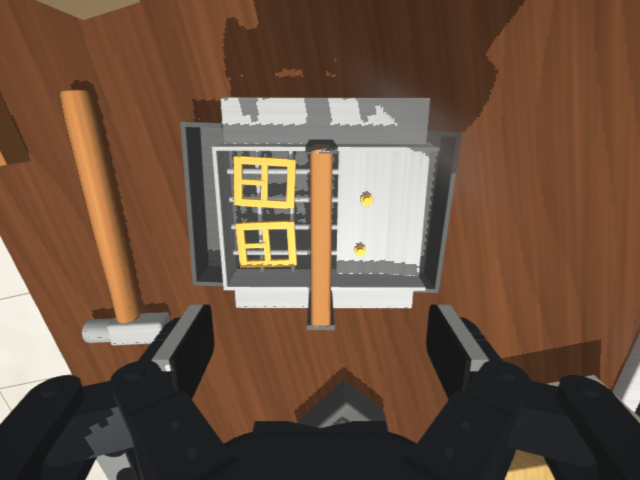

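Call:
servo_tool(rotation=[[0, 0, 0], [0, 0, 0], [0, 0, 0], [0, 0, 0], [0, 0, 0], [0, 0, 0]], slide=[[0, 0.008, -0.15], [0, 0.008, -0.3], [0, 0.008, -0.45], [0, 0.008, -0.55], [0, 0.008, -0.6], [0, 0.008, -0.6]], grip=[1, 1, 1, 1, 1, 1])

```text
clock: 2.28
position: [608.1, 244.2, 111.2]
ee_rot: [-0.623, 0.782, -0.0, -0.0]
contact_force: [-0.5, -0.3, 0.6]
gripper_width: 84.8
grasp_force: 0.0
```

Call:
servo_tool(rotation=[[0, 0, 0], [0, 0, 0], [0, 0, 0], [0, 0, 0], [0, 0, 0], [0, 0, 0], [0, 0, 0], [0, 0, 0]], slide=[[0, 0, 0], [0, 0, 0], [0, 0, 0], [0, 0, 0], [0, 0, 0], [0, 0, 0], [0, 0, 0], [0, 0, 0]], grip=[0.5, 0, -0.4, -0.7, -1, -1, -1, -1])

```text
clock: 3.28
position: [608.8, 243.1, 111.7]
ee_rot: [-0.623, 0.783, -0.0, 0.0]
contact_force: [-2.6, -0.0, 4.1]
gripper_width: 13.3
grasp_force: 59.5
```

Call:
servo_tool(rotation=[[0, 0, 0], [0, 0, 0], [0, 0, 0], [0, 0, 0], [0, 0, 0], [0, 0, 0], [0, 0, 0], [0, 0, 0]], slide=[[0, 0, 0.02], [0, 0, 0.06], [0, 0, 0.12], [0, 0, 0.18], [0, 0, 0.24], [0, 0, 0.28], [0, 0, 0.3], [0, 0, 0.3]], grip=[-1, -1, -1, -1, -1, -1, -1, -1])

```text
clock: 4.28
position: [608.8, 243.2, 171.5]
ee_rot: [-0.623, 0.783, 0.0, 0.0]
contact_force: [-0.2, 0.2, -4.8]
gripper_width: 12.8
grasp_force: 58.5
```

Call:
servo_tool(rotation=[[0.002, 0.008, 0], [0.004, 0.017, 0], [0.006, 0.026, 0], [0.008, 0.035, 0], [0.01, 0.044, 0], [0.012, 0.053, 0], [0.014, 0.062, 0], [0.016, 0.07, 0]], slide=[[0, 0, 0], [0, 0, 0], [0, 0, 0], [0, 0, 0], [0, 0, 0], [0, 0, 0], [0, 0, 0], [0, 0, 0]], grip=[-1, -1, -1, -1, -1, -1, -1, -1])

```text
clock: 5.28
position: [609.4, 243.2, 170.4]
ee_rot: [-0.607, 0.763, 0.175, -0.14]
contact_force: [0.2, 0.6, -4.6]
gripper_width: 13.0
grasp_force: 58.8
```

Call:
servo_tool(rotation=[[0, 0, 0], [0, 0, 0], [0, 0, 0], [0, 0, 0]], slide=[[0, 0, 0], [0, 0, 0], [0, 0, 0], [0, 0, 0]], grip=[-1, -1, -1, -1])

```text
clock: 5.78
position: [608.7, 243.4, 171.8]
ee_rot: [-0.607, 0.763, 0.175, -0.139]
contact_force: [0.2, 0.1, -5.5]
gripper_width: 13.3
grasp_force: 58.8
```

Run:
```python
from h import *
a=get_image("wrist")["image"];b=get_image("top")["image"][150:310,130:290]
o=np.hstack([cv2.resize(a,(400,300)),cv2.resize(b,(400,300))])
c=get_image("scene")["image"][200:440,330:610]
cv2.imwrite("pics/t1.png",np.vstack([o,np.hstack([cv2.resize(c,(400,300)),np.zeros((300,400,3),np.uint8)])])[:,:,::-1])
```

```text
(no output)
```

View pics/t1.png

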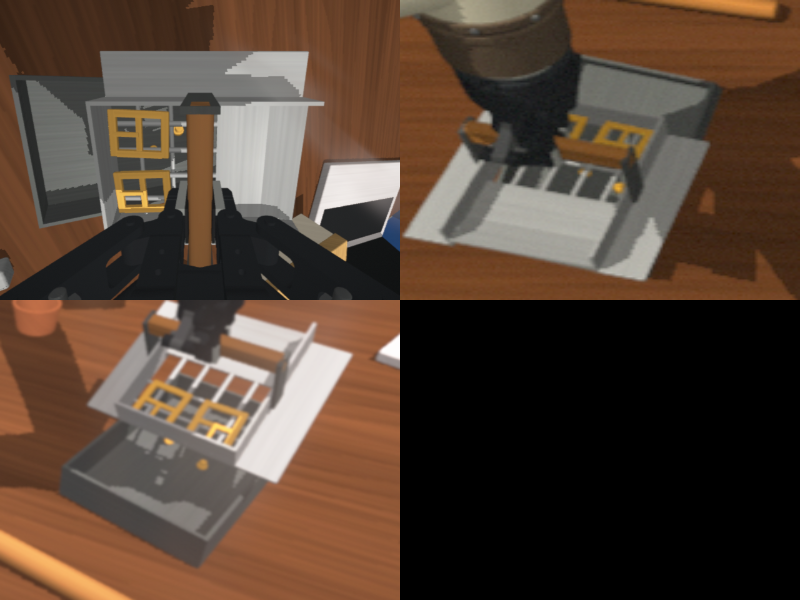

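Run:
```python
from h import *
np.set_printoptions(precision=0,suppress=True)
for n in("scene","top"):
    d=get_image(n);P=cloud(d);hsv=cv2.cvtColor(d["image"],cv2.COLOR_RGB2HSV)
    m=((hsv[...,0]>17)&(hsv[...,0]<32)&(hsv[...,1]>140)&(hsv[...,2]>90)).astype(np.uint8)
    k,l,st,c=cv2.connectedComponentsWithStats(m)
    for i in range(1,k):
        q=np.median(P[l==i],0)
        if st[i,4]>5 and abs(q[0]-608)<140 and abs(q[1]-243)<120: print(n,c[i],st[i,4],q, P[l==i][:,2].min(),P[l==i][:,2].max())
```

```text
scene [444. 279.] 274 [622. 211. 104.] 96.03079484729804 512.454775905523
scene [469. 295.] 6 [636. 251. 102.] 101.17782996249501 103.53895006011126
scene [487. 302.] 109 [641. 278. 102.] 96.14596911161296 111.40902622964923
top [201. 217.] 58 [650. 246.  95.] 2.1674029761292446 207.95636135910777
top [219. 222.] 174 [640. 209.  96.] -0.98962211524311 196.07113877327853
```

Run:
```python
from h import *
np.set_printoptions(precision=0,suppress=True)
for n,pts in(("scene",[(448,310),(472,330)]),("top",[(217,249),(203,242)])):
    d=get_image(n);P=cloud(d)
    for u,v in pts:
        w=d["image"][v-5:v+6,u-5:u+6].astype(int);s=w[...,0]-w[...,2];s=s.ravel()
        i=np.argsort(-s)[:8];dv,du=np.unravel_index(i,(11,11))
        print(n,u,v,[(s[j],P[v-5+a,u-5+b]) for j,a,b in zip(i,dv,du)][:5])
```

```text
scene 448 310 [(np.int64(143), array([581., 226.,  10.])), (np.int64(142), array([578., 227.,   8.])), (np.int64(136), array([579., 224.,  10.])), (np.int64(135), array([577., 226.,   9.])), (np.int64(126), array([578., 229.,   9.]))]
scene 472 330 [(np.int64(120), array([599., 265.,  11.])), (np.int64(118), array([604., 265.,  13.])), (np.int64(115), array([603., 264.,  14.])), (np.int64(114), array([606., 267.,  15.])), (np.int64(111), array([605., 264.,  13.]))]
top 217 249 [(np.int64(11), array([585., 213., 114.])), (np.int64(10), array([587., 229.,   5.])), (np.int64(10), array([572., 215., 120.])), (np.int64(9), array([580., 212., 118.])), (np.int64(9), array([578., 212., 117.]))]
top 203 242 [(np.int64(108), array([604., 266.,  13.])), (np.int64(79), array([607., 268.,   6.])), (np.int64(65), array([602., 258.,   9.])), (np.int64(63), array([602., 268.,   6.])), (np.int64(61), array([606., 263.,  13.]))]
```

Call:
servo_tool(rotation=[[0, 0, 0], [0, 0, 0], [0, 0, 0], [0, 0, 0], [0, 0, 0], [0, 0, 0], [0, 0, 0], [0, 0, 0]], slide=[[0, 0, 0.1], [0, -0.03, 0.25], [0, -0.1, 0.3], [0, -0.25, 0.3], [0, -0.42, 0.3], [0, -0.6, 0.3], [0, -0.8, 0.3], [0, -1, 0.3]], grip=[-1, -1, -1, -1, -1, -1, -1, -1])

```text
clock: 7.12
position: [608.5, 41.3, 231.6]
ee_rot: [-0.607, 0.763, 0.175, -0.139]
contact_force: [0.1, 0.2, -4.4]
gripper_width: 13.2
grasp_force: 58.9
```

Call:
servo_tool(rotation=[[0, 0, 0], [0, 0, 0], [0, 0, 0], [0, 0, 0], [0, 0, 0]], slide=[[0, -0.2, 0], [0, -0.4, 0], [0, -0.6, 0], [0, -0.8, 0], [0, -1, 0]], grip=[-1, -1, -1, -1, -1])

```text
clock: 7.75
position: [608.4, -158.6, 231.5]
ee_rot: [-0.607, 0.763, 0.175, -0.139]
contact_force: [-0.1, 0.7, -4.9]
gripper_width: 13.2
grasp_force: 58.9
```

Call:
servo_tool(rotation=[[0, 0, 0], [0, 0, 0], [0, 0, 0], [0, 0, 0], [0, 0, 0], [0, 0, 0]], slide=[[0.01, -0.18, 0], [0.03, -0.34, 0], [0.05, -0.47, 0], [0.055, -0.54, 0], [0.055, -0.56, 0], [0.055, -0.56, 0]], grip=[-1, -1, -1, -1, -1, -1])

```text
clock: 8.5
position: [619.8, -268.3, 231.3]
ee_rot: [-0.607, 0.763, 0.175, -0.139]
contact_force: [-0.5, 0.0, -3.6]
gripper_width: 12.9
grasp_force: 58.9
```

Run:
```python
from h import *
print(read_state()["position"],read_state()["joints"])
b=get_image("top")["image"][180:360,330:530]
c=get_image("scene")["image"][100:300,100:360]
cv2.imwrite("pics/t2.png",np.hstack([cv2.resize(b,(400,360)),cv2.resize(c,(400,360))])[:,:,::-1])
```

```text
[ 619.75417989 -268.31543309  231.34586407] [-0.17895797  0.72376694  0.52967957 -0.02102389 -1.82753417 -0.04821002]
```

View pics/t2.png

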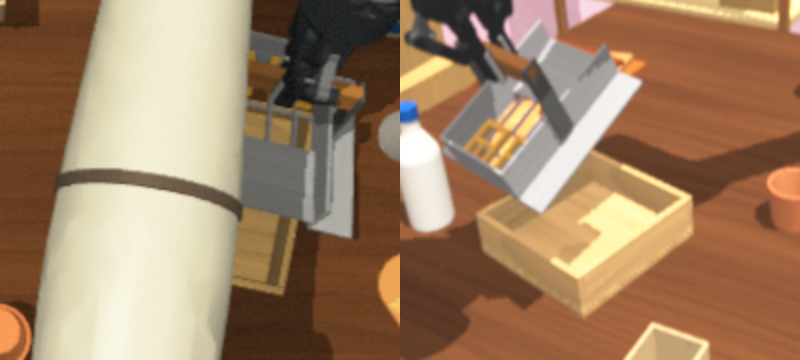

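Call:
servo_tool(rotation=[[-0.004, -0.018, 0], [-0.009, -0.038, 0], [-0.014, -0.06, 0], [-0.018, -0.08, 0], [-0.021, -0.093, 0], [-0.023, -0.1, 0], [-0.025, -0.108, 0], [-0.027, -0.116, 0]], slide=[[0, 0, -0.03], [0, 0, -0.06], [0, 0, -0.09], [0, 0, -0.12], [0, 0, -0.15], [0, 0, -0.15], [0, 0, -0.15], [0, 0, -0.15]], grip=[-1, -1, -1, -1, -1, -1, -1, -1])

```text
clock: 9.6
position: [618.4, -267.5, 201.2]
ee_rot: [-0.616, 0.774, -0.116, 0.091]
contact_force: [0.9, 1.1, -4.1]
gripper_width: 13.3
grasp_force: 59.0
```

Call:
servo_tool(rotation=[[-0.002, -0.008, 0], [-0.004, -0.016, 0], [-0.0055, -0.024, 0], [-0.007, -0.032, 0], [-0.009, -0.04, 0], [-0.011, -0.048, 0], [-0.013, -0.056, 0], [-0.014, -0.062, 0]], slide=[[0, 0, 0], [0, 0, 0], [0, 0, 0], [0, 0, 0], [0, 0, 0], [0, 0, 0], [0, 0, 0], [0, 0, 0]], grip=[-1, -1, -1, -1, -1, -1, -1, -1])

```text
clock: 10.6
position: [616.8, -274.1, 204.8]
ee_rot: [-0.59, 0.736, -0.254, 0.213]
contact_force: [-0.3, -0.3, -4.7]
gripper_width: 13.2
grasp_force: 59.7
```

Call:
servo_tool(rotation=[[0, 0, 0], [0, 0, 0], [0, 0, 0], [0, 0, 0]], slide=[[0, 0, 0], [0, 0, 0], [0, 0, 0], [0, 0, 0]], grip=[-1, -1, -1, -1])

```text
clock: 11.1
position: [620.0, -275.4, 207.2]
ee_rot: [-0.589, 0.736, -0.257, 0.215]
contact_force: [0.7, -0.4, -3.9]
gripper_width: 12.7
grasp_force: 59.8
```

Run:
```python
from h import *
print(read_state()["position"],read_state()["joints"])
a=get_image("wrist")["image"]
b=get_image("top")["image"][180:360,330:530]
c=get_image("scene")["image"][100:300,100:360]
cv2.imwrite("pics/t3.png",np.vstack([np.hstack([cv2.resize(b,(400,300)),cv2.resize(c,(400,300))]),np.hstack([cv2.resize(a,(400,300))]*2)])[:,:,::-1])
```

```text
[ 620.04815351 -275.38381174  207.16261313] [-0.17439026  0.25933743 -0.46704151  0.09548753 -0.1610628  -0.13570543]
```

View pics/t3.png

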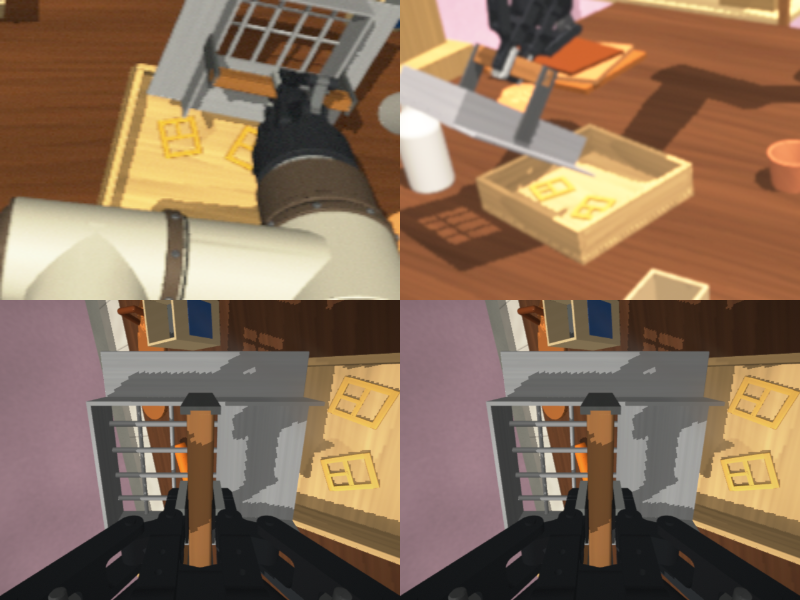

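Call:
servo_tool(rotation=[[0.004, 0.018, 0], [0.008, 0.036, 0], [0.0125, 0.054, 0], [0.017, 0.072, 0], [0.021, 0.09, 0], [0.025, 0.108, 0], [0.025, 0.108, 0]], slide=[[0, 0, 0.05], [0, 0, 0.1], [0, 0, 0.1], [0, 0, 0.1], [0, 0, 0.1], [0, 0, 0.1], [0, 0, 0.1]], grip=[-1, -1, -1, -1, -1, -1, -1])

```text
clock: 12.12
position: [622.4, -275.9, 225.9]
ee_rot: [-0.622, 0.783, 0.01, 0.004]
contact_force: [-0.1, 0.4, -3.8]
gripper_width: 12.9
grasp_force: 59.9
```

Call:
servo_tool(rotation=[[0, 0, 0], [0, 0, 0], [0, 0, 0], [0, 0, 0], [0, 0, 0], [0, 0, 0]], slide=[[0, 0.1, 0], [0, 0.25, 0], [-0.01, 0.45, 0], [-0.03, 0.65, 0], [-0.055, 0.85, 0], [-0.055, 1, 0]], grip=[-1, -1, -1, -1, -1, -1])

```text
clock: 12.88
position: [608.0, -73.2, 228.3]
ee_rot: [-0.622, 0.783, 0.01, 0.005]
contact_force: [0.2, 0.3, -3.3]
gripper_width: 13.1
grasp_force: 59.9
```

Call:
servo_tool(rotation=[[0, 0, 0], [0, 0, 0], [0, 0, 0], [0, 0, 0], [0, 0, 0]], slide=[[0, 0.2, 0], [0, 0.4, 0], [0, 0.6, 0], [0, 0.8, 0], [0, 1, 0]], grip=[-1, -1, -1, -1, -1])

```text
clock: 13.5
position: [608.1, 126.2, 228.3]
ee_rot: [-0.622, 0.783, 0.01, 0.005]
contact_force: [0.1, -0.6, -4.8]
gripper_width: 13.2
grasp_force: 59.9
```

Call:
servo_tool(rotation=[[0, 0, 0], [0, 0, 0], [0, 0, 0], [0, 0, 0], [0, 0, 0], [0, 0, 0]], slide=[[0, 0.18, 0], [0, 0.34, 0], [0, 0.47, 0], [0, 0.54, -0.05], [0, 0.56, -0.15], [0, 0.56, -0.25]], grip=[-1, -1, -1, -1, -1, -1])

```text
clock: 14.25
position: [608.7, 236.4, 176.2]
ee_rot: [-0.622, 0.783, 0.01, 0.003]
contact_force: [0.6, 0.6, -4.4]
gripper_width: 13.0
grasp_force: 59.9
```

Run:
```python
from h import *
print(read_state())
b=get_image("top")["image"][150:310,130:290]
d=get_image("scene");c=d["image"][200:440,330:610];e=get_image("wrist")["image"]
cv2.imwrite("pics/t4.png",np.vstack([np.hstack([cv2.resize(b,(400,300)),cv2.resize(c,(400,300))]),np.hstack([cv2.resize(e,(400,300)),cv2.resize(d["image"],(400,300))])])[:,:,::-1])
```

```text
{'clock': 14.25, 'joints': array([ 0.6077456 ,  0.4713573 ,  0.01272316, -0.02356405, -1.10687975,
       -0.82562252]), 'joint_vel': array([-0.00939625,  0.12350232, -0.22407349, -0.00125374,  0.33809934,
        0.00868944]), 'joint_efforts': array([ 3.20822792e-01, -4.61920381e+01,  2.02223700e+01,  4.56367403e+00,
       -1.94703201e-01, -1.20017686e-02]), 'position': array([608.66370611, 236.40707449, 176.15265855]), 'ee_rot': array([-0.62190142,  0.78302001,  0.01034416,  0.00335919]), 'contact_force': array([ 0.63935393,  0.5622208 , -4.36886407]), 'wrist_torque': array([-0.09621628, -0.02913042, -0.004732  ]), 'grasp_force': 59.89250957965851, 'gripper_width': 13.013546480286115}
```

View pics/t4.png

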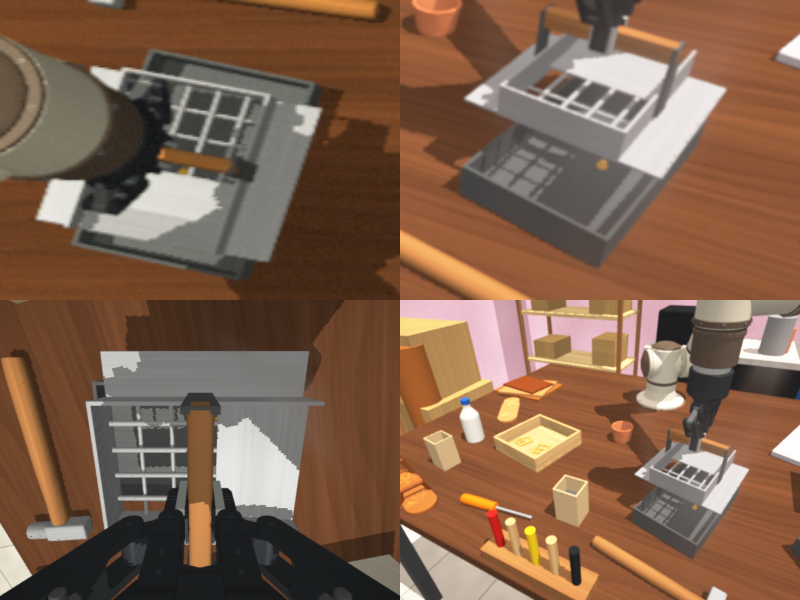

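Call:
servo_tool(rotation=[[-0.003, -0.001, 0], [-0.003, -0.001, 0], [-0.003, -0.001, 0], [-0.003, -0.001, 0], [-0.003, -0.001, 0], [-0.003, -0.001, 0], [-0.003, -0.001, 0], [-0.003, -0.001, 0]], slide=[[0, 0.034, 0], [0, 0.034, -0.08], [0, 0.034, -0.16], [0, 0.034, -0.23], [0, 0.034, -0.27], [0, 0.034, -0.29], [0, 0.034, -0.305], [0, 0.034, -0.305]], grip=[-1, -1, -1, -1, -1, -1, -1, -1])

```text
clock: 15.4
position: [609.3, 243.2, 116.6]
ee_rot: [-0.622, 0.783, 0.001, 0.0]
contact_force: [0.3, 0.9, -3.4]
gripper_width: 12.9
grasp_force: 59.8
```

Call:
servo_tool(rotation=[[0, 0, 0], [0, 0, 0], [0, 0, 0], [0, 0, 0]], slide=[[0, 0, -0.005], [0, 0, -0.01], [0, 0, -0.015], [0, 0, -0.015]], grip=[-1, -1, -1, -1])

```text
clock: 15.9
position: [609.1, 243.2, 113.3]
ee_rot: [-0.622, 0.783, 0.001, 0.0]
contact_force: [1.1, 1.1, -4.3]
gripper_width: 13.1
grasp_force: 59.8
```

Call:
servo_tool(rotation=[[0, 0, 0], [0, 0, 0], [0, 0, 0], [0, 0, 0]], slide=[[0, 0, -0.005], [0, 0, -0.01], [0, 0, -0.01], [0, 0, -0.01]], grip=[-1, -1, -1, -1])

```text
clock: 16.4
position: [609.2, 243.2, 111.7]
ee_rot: [-0.622, 0.783, 0.001, 0.0]
contact_force: [-1.9, -0.4, -1.6]
gripper_width: 12.9
grasp_force: 60.2
```

Contact beginning; release gently and rise.

Call:
servo_tool(rotation=[[0, 0, 0], [0, 0, 0], [0, 0, 0], [0, 0, 0], [0, 0, 0], [0, 0, 0], [0, 0, 0], [0, 0, 0]], slide=[[0, 0, -0.004], [0, 0, -0.004], [0, 0, -0.004], [0, 0, -0.004], [0, 0, -0.004], [0, 0, -0.004], [0, 0, -0.004], [0, 0, -0.004]], grip=[-1, -0.6, -0.3, 0, 0.5, 1, 1, 1])

```text
clock: 17.4
position: [609.2, 243.2, 110.6]
ee_rot: [-0.622, 0.783, 0.001, 0.0]
contact_force: [-0.2, 0.3, 0.2]
gripper_width: 85.1
grasp_force: 0.0
```

Call:
servo_tool(rotation=[[0, 0, 0], [0, 0, 0], [0, 0, 0], [0, 0, 0], [0, 0, 0], [0, 0, 0], [0, 0, 0], [0, 0, 0]], slide=[[0, 0, 0.05], [0, 0, 0.15], [0, 0, 0.3], [0, 0, 0.45], [0, 0, 0.6], [0, 0, 0.7], [0, 0, 0.7], [0, 0, 0.7]], grip=[1, 1, 1, 1, 1, 1, 1, 1])

```text
clock: 18.4
position: [608.6, 243.0, 249.8]
ee_rot: [-0.622, 0.783, 0.001, -0.001]
contact_force: [-0.6, -0.1, -0.5]
gripper_width: 85.6
grasp_force: 0.0
```

Run:
```python
from h import *
b=get_image("top")["image"][150:310,130:290]
d=get_image("scene");c=d["image"][200:440,330:610];e=get_image("wrist")["image"];f=d["image"][150:300,130:310]
cv2.imwrite("pics/t5.png",np.vstack([np.hstack([cv2.resize(b,(400,300)),cv2.resize(c,(400,300))]),np.hstack([cv2.resize(e,(400,300)),cv2.resize(f,(400,300))])])[:,:,::-1])
```

```text
(no output)
```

View pics/t5.png

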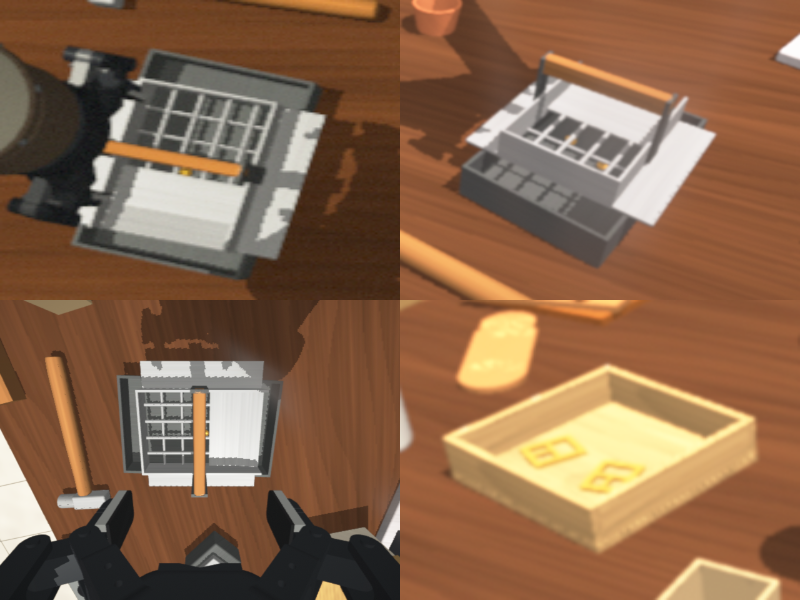

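The empty sieve sits flat on the pan, at about (185,170) in the top view. Both buckles are in the box, at (550,450) and (615,475). The rivets show through the rods in the pan.

```bash
python3 -c "from bench import *;print(job_done())"
```

```text
the job is handed in; nothing more can be done
None
```

The job is handed in after about 18 s of robot time: both rivets are in the pan, both buckles are in the wooden box, and the empty sieve is back flat on the pan with the gripper clear; the judge's result was not shown.

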